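# Preset the glue-press timer

### The arm

A 7-joint arm with a two-finger parallel gripper is mounted at the origin on the work surface. World frame = base frame: x ahead of the robot, y to its left, z up, the work surface at z = 0. Lengths are in m, angles in rad, forces in N, time in s.
With the tool pointing down it reaches from about 0.4 to 0.85 m from the base axis. Payload 4.5 kg.
Tool frame: the origin (TCP) lies on the centre line of the jaws, within the pads' length; the fingertips stand 17 mm ahead of it and the grasp point (between the pads) lies 2 mm behind it; z points along the fingers, y is the direction in which the jaws open and shut (so a half turn about z gives the same grasp; the last joint's range is limited). The gripper opens to 85 mm and grips with 20 to 120 N. Pads are 22 mm wide; open, the fingers measure 114 mm over their backs; the gripper's body (76 mm by 85 mm) begins 54 mm behind the grasp point. The pads swing forward as they close: fully open they stand 13 mm farther back than shut.
Start: joints at [1.355, 0.689, -0.195, 1.565, 0.157, 0.902, -0.215], TCP at [0.155, -0.606, 0.217] pointing down, gripper open.
Joint ranges: [-3.01, 3.01], [-0.46, 2.08], [-1.47, 1.51], [0.13, 2.56], [-1, 4.14], [0.04, 2.09], [-2.66, 2.66]. Speed limits (rad/s): [2.57, 2.57, 3.14, 3.14, 3.14, 3.14, 3.14].

### API

Orientations are given as a unit quaternion [x, y, z, w].
In Python, from plant import env, solver, status, optics, sign_off gives the robot as it stands. Calls block until the motion is done:
- env.movep(position, orientation): joint-space move of the TCP to a pose.
- env.move_straight(position, ori=None, vel=0.15, contact_N=None): straight line of the TCP; ori=None keeps the orientation; vel is the mean speed in m/s. With contact_N (N) it stops when the force on the tool has changed by that much, and returns True; else False.
- env.move_joints(angles): joint-space move.
- env.open_gripper() and env.gripper_close(strength=None): open the fingers fully, or close them until they stop; strength is the grip in N (None keeps the last).
- env.dwell(seconds).
- solver.solve_ik(position, orientation): joint angles nearest the present ones, or None.
- status.state(): the state.
- optics.camera(name): name is "side" or "top" or "wrist"; returns a dict with "pixels" (480x640x3 uint8, red, green, blue), "z_map" (480x640 float32, m along the optical axis (not along the pixel's ray), 0 where there is no reading), "K" (3x3 intrinsics, pixels), "k1" (the pictures are not rectified: a ray, as slopes to the right and down, at radius r is drawn at 1 + k1 r^2 times it, then the intrinsics apply), "cam_to_world" (4x4, takes a point from camera to world coordinates). Camera axes: x right, y down, z forward; pixel columns grow to the right and rows downward; lengths in m; the calibration is good to about 2 mm. A picture is of the moment at which its call begins.
A pose or a line that the arm cannot do raises env.MotionError and nothing moves.
- sign_off(): hands the job in, once; it reports no verdict.
Trained networks look in a picture, given as the dict that the camera call returned (one of the last four; its "shot" number tells which), for a name from the list of things; names that differ only in an ending like _2 or _b are one class to them, and where a whole thing is asked for, a point or a joint stands for the part that bears it (a point fixed in the world has none). Each returns a list of dicts, best first, with "confidence" (0 to 1); they miss things now and then, are a little off and sometimes report something else, mostly with a low value. They report only what shows in the picture. A call takes as long as a camera call.
- optics.boxes_of(picture, name): "centre" ([column, row] as shares, 0 to 1, of the picture: columns of its width, rows of its height, amid what is visible of it).
The state is a dict: "clock": time; "q": joint angles; "qvel": joint speeds; "tau": joint torques, N m; "ee_pos": TCP position; "eef_rot": TCP orientation; "ft_force": force on the tool from outside, world axes, zero at the start; "ft_torque": the same for the moment, N m; "width": finger opening in m.
Only numpy, scipy, OpenCV 4.12 (cv2) and the standard library are available. Lean on these libraries where they do the work, as an engineer would, in place of code of your own. Each camera call takes 0.05 s, during which the arm holds its last target. There are 200 camera calls.

### The job

Preset the glue-press timer to 275 seconds: swing its clear cover up out of the way, turn the three thumbwheels until they read 2, 7, 5 from left to right as seen from the robot, each clicked squarely into place at the red index marks, and swing the cover fully shut again. Leave the mallet, glue bottle, wax tin and gouge around it where they are.

Things in the scene. Friction and masses are not known exactly. Their poses are not given: they have to be found in the camera images.
- console: The glue-press timer: a fixed grey steel desk console, 150 deep (x) x 170 wide (y); its sloped panel faces its own -x side, towards the robot. 56 high in front (wall at x = -44 mm), 135 high at the back (x = +106 mm). Origin: underside, 85 mm right below the origin of panel; z up.
- panel: Its blue sloped panel, fixed. Origin on the surface at the middle of the wheel bank, 85 mm above the bench. x: up the slope, away from the robot, rising 30 degrees. y: left as seen from the robot. z: outward normal, leaning 30 degrees from vertical towards the robot. Plate from x = -51 to +101, y = -85 to +85 mm; the wheels stand out of slots 80 mm long (x = -40 to +40).
- wheel_hundreds (a joint): Turn (rad) of the hundreds thumbwheel, the left-hand one (panel +y) of three; endless, axle along panel y. The digit set is value / 0.6283 (36 deg each) modulo 10; whole turns do not matter. Value and digit grow when the exposed rim moves up the slope, away from the robot. A sprung detent holds each whole digit (about 2.5 N at a tooth to leave it) and, half-way, snaps over to the next.
- hundreds_axle (a point): Fixed point on the hundreds wheel's axle, mid-width of its black toothed ring, 18 mm below the panel surface (panel x 0, y 27.5). Ring 10 mm wide; 10 teeth 5 mm thick, tips 42 mm and gullets 31 mm from the axle. At a whole digit one tooth stands along the panel normal (24 mm out of the panel), the next at 36 degrees either side. Rings repeat every 36 mm.
- hundreds_index (a point): Fixed point on top of the hundreds wheel's white number drum, level with the small red index marks: the black figure here is the digit set. The drum, radius 29 mm, 16 mm wide, is joined to the left side of the toothed ring (its middle 14 mm left of the ring's). Figures 12.5 mm high, upright as seen from the robot, growing down the slope, each level with a tooth.
- hundreds_digit2 (a point): Point on the hundreds drum in the middle of its figure 2, 29 mm from the axle; turns with the wheel and lies on hundreds_index when 2 is set.
- wheel_tens (a joint): Turn (rad) of the tens thumbwheel, the middle one of three; endless, axle along panel y. The digit set is value / 0.6283 (36 deg each) modulo 10; whole turns do not matter. Value and digit grow when the exposed rim moves up the slope, away from the robot. A sprung detent holds each whole digit (about 2.5 N at a tooth to leave it) and, half-way, snaps over to the next.
- tens_axle (a point): Fixed point on the tens wheel's axle, mid-width of its black toothed ring, 18 mm below the panel surface (panel x 0, y -8.5). Ring 10 mm wide; 10 teeth 5 mm thick, tips 42 mm and gullets 31 mm from the axle. At a whole digit one tooth stands along the panel normal (24 mm out of the panel), the next at 36 degrees either side. Rings repeat every 36 mm.
- tens_index (a point): Fixed point on top of the tens wheel's white number drum, level with the small red index marks: the black figure here is the digit set. The drum, radius 29 mm, 16 mm wide, is joined to the left side of the toothed ring (its middle 14 mm left of the ring's). Figures 12.5 mm high, upright as seen from the robot, growing down the slope, each level with a tooth.
- tens_digit7 (a point): Point on the tens drum in the middle of its figure 7, 29 mm from the axle; turns with the wheel and lies on tens_index when 7 is set.
- wheel_units (a joint): Turn (rad) of the units thumbwheel, the right-hand one (panel -y) of three; endless, axle along panel y. The digit set is value / 0.6283 (36 deg each) modulo 10; whole turns do not matter. Value and digit grow when the exposed rim moves up the slope, away from the robot. A sprung detent holds each whole digit (about 2.5 N at a tooth to leave it) and, half-way, snaps over to the next.
- units_axle (a point): Fixed point on the units wheel's axle, mid-width of its black toothed ring, 18 mm below the panel surface (panel x 0, y -44.5). Ring 10 mm wide; 10 teeth 5 mm thick, tips 42 mm and gullets 31 mm from the axle. At a whole digit one tooth stands along the panel normal (24 mm out of the panel), the next at 36 degrees either side. Rings repeat every 36 mm.
- units_index (a point): Fixed point on top of the units wheel's white number drum, level with the small red index marks: the black figure here is the digit set. The drum, radius 29 mm, 16 mm wide, is joined to the left side of the toothed ring (its middle 14 mm left of the ring's). Figures 12.5 mm high, upright as seen from the robot, growing down the slope, each level with a tooth.
- units_digit5 (a point): Point on the units drum in the middle of its figure 5, 29 mm from the axle; turns with the wheel and lies on units_index when 5 is set.
- cover (a joint): Angle (rad) of the clear cover over the wheels: 0 shut, 1.745 (100 deg) open at its stop. Turns about panel y at its upper edge; stiff hinge, stays at any angle, about 1 N at the handle moves it. Shut: a box 129 along the slope x 124 wide, top 32 mm off the panel. Open: it stands above the wheels' upper end, its handle end leaning 20 deg from vertical towards the robot.
- cover_handle (a point): Middle of the bar of the cover's black bow handle: a round bar 10 mm thick along panel y, 80 mm between its two end legs, bar centre 34 mm off the cover's lower edge wall. Moves with the cover. Shut, it is at panel x -81, z +15 mm, beyond the console's front wall, 58 mm above the bench.
- cover_hinge (a point): Fixed point on the cover's hinge line, at panel x +82, y 0, z +3 mm. The handle bar circles it at 163.4 mm; shut, the bar's centre lies 163 mm down the slope and 12 mm outward of it.
- mallet: Bystander: carver's wooden mallet standing on its head (head 86 mm across, 118 high; 230 high in all), close to one side of the console. Origin: centre of its foot, z up.
- glue_bottle: Bystander: yellow glue bottle with red cap, 66 mm across, 185 high, upright, close to the console's other side. Origin: centre of its foot, z up.
- wax_tin: Bystander: brass-coloured round tin, 84 mm across, 55 high, in front of the console's left corner. Origin: centre of its foot.
- gouge: Bystander: carving gouge lying on the bench in front of the console, 216 mm long, 24 thick; x runs from wooden handle (end at -102 mm) to steel tip (+114 mm). Origin: underside, by the ferrule.

How it is judged:
By the outcome, as a careful person would: the job done as asked, in the order asked, and still so for the second after the job is handed in, with the robot touching nothing.
It also fails if it takes over 72 s, if anything falls off the work surface, if the arm or the gripper's body presses on something with over 40 N, if the wrist force passes 120 N, or if a joint passes its speed limit or range.

## Working session

There is one attempt and no reset: what is moved stays moved. The work goes in short steps, each a Python script; the robot and the scene stay as the last script left them, time stands still between calls to the robot, and variables do not carry over. Pictures are saved under pics/ and viewed, about 8 in all and at most 12, crops included, and the job is handed in when it is done.

```bash
ls; mkdir -p pics; cat > h.py <<'E'
import numpy as np, cv2
from plant import env, solver, status, optics, sign_off
from scipy.spatial.transform import Rotation as R
def undist(c,uv):
    K=np.array(c["K"]); p=(np.array(uv,float)-[K[0,2],K[1,2]])/[K[0,0],K[1,1]]
    q=p.copy()
    for _ in range(20): q=p/(1+c["k1"]*(q@q))
    return q
def px2w(c,uv,z=None):
    q=undist(c,uv)
    if z is None:
        u,v=int(round(uv[0])),int(round(uv[1])); w=c["z_map"][max(v-2,0):v+3,max(u-2,0):u+3]; w=w[w>0]
        if len(w)==0: return None
        z=np.median(w)
    T=np.array(c["cam_to_world"]); return (T@np.array([q[0]*z,q[1]*z,z,1]))[:3]
def w2px(c,P):
    T=np.linalg.inv(np.array(c["cam_to_world"])); p=T@np.append(P,1); q=p[:2]/p[2]; q=q*(1+c["k1"]*(q@q)); K=np.array(c["K"])
    return np.array([K[0,0]*q[0]+K[0,2],K[1,1]*q[1]+K[1,2]])
def cloud(c):
    K=np.array(c["K"]); v,u=np.mgrid[:480,:640]; p=np.stack([(u-K[0,2])/K[0,0],(v-K[1,2])/K[1,1]],-1); q=p.copy()
    for _ in range(20): q=p/(1+c["k1"]*(q**2).sum(-1,keepdims=True))
    z=c["z_map"]; X=np.concatenate([q*z[...,None],z[...,None]],-1); T=np.array(c["cam_to_world"])
    return X@T[:3,:3].T+T[:3,3]
def save(c,n,crop=None,s=1):
    im=c["pixels"][...,::-1]
    if crop: a,b,d,e=crop; im=im[b:e,a:d]
    cv2.imwrite("pics/"+n,cv2.resize(im,None,fx=s,fy=s,interpolation=cv2.INTER_CUBIC))
def find(c,n):
    r=optics.boxes_of(c,n); return [(round(d["confidence"],2),np.array(d["centre"])*[640,480]) for d in r[:2]]
E
python3 - <<'E'
from h import *
ims=[]
for n in("side","top"):
    c=optics.camera(n); ims.append(c["pixels"][...,::-1]); print(n,np.round(c["cam_to_world"],3).tolist(),c["K"][0][0],c["k1"])
    for k in "console panel cover_handle cover_hinge hundreds_index tens_index units_index mallet glue_bottle wax_tin gouge".split():
        for cf,uv in find(c,k)[:1]:
            p=px2w(c,uv); print(k,cf,uv.round(),None if p is None else p.round(3))
cv2.imwrite("pics/a.png",cv2.resize(np.vstack(ims),None,fx=.62,fy=.62,interpolation=cv2.INTER_AREA))
print(status.state())
E
```

```text
pics
side [[0.901, -0.256, 0.351, 0.35], [-0.434, -0.538, 0.723, -0.433], [0.004, -0.803, -0.596, 0.5], [0.0, 0.0, 0.0, 1.0]] 448.99184259394036 -0.017554033273043
console 0.81 [378. 269.] [ 0.615 -0.058  0.122]
panel 0.95 [372. 262.] [ 0.617 -0.041  0.121]
cover_handle 0.66 [363. 251.] [ 0.618 -0.014  0.119]
cover_hinge 0.69 [370. 260.] [ 0.617 -0.037  0.12 ]
hundreds_index 0.96 [372. 258.] [ 0.62  -0.035  0.122]
tens_index 0.92 [372. 259.] [ 0.619 -0.037  0.122]
units_index 0.96 [373. 263.] [ 0.617 -0.044  0.122]
mallet 0.7 [347. 191.] [0.676 0.138 0.122]
glue_bottle 0.85 [396. 365.] [ 0.553 -0.196  0.118]
wax_tin 0.92 [248. 257.] [0.492 0.125 0.052]
gouge 0.72 [273. 386.] [ 0.447 -0.099  0.023]
top [[0.06, -0.977, 0.203, 0.434], [-0.998, -0.059, 0.011, 0.05], [0.001, -0.203, -0.979, 0.922], [0.0, 0.0, 0.0, 1.0]] 436.5351718025188 -0.01452338738321197
console 0.76 [349. 218.] [0.642 0.001 0.131]
panel 0.76 [347. 222.] [0.634 0.004 0.127]
cover_handle 0.9 [352. 226.] [ 0.629 -0.005  0.124]
hundreds_index 0.66 [346. 224.] [0.632 0.006 0.125]
units_index 0.86 [348. 223.] [0.632 0.003 
[... 167 characters left out ...]
4.] [ 0.452 -0.079  0.024]
{'clock': 1.2, 'q': array([ 1.35483714,  0.68909027, -0.19459541,  1.56530208,  0.15730882,
        0.9025086 , -0.21509997]), 'qvel': array([ 0.00097206,  0.00131629,  0.00118133,  0.00099053,  0.00223927,
        0.00042916, -0.00102371]), 'tau': array([ 2.39318288e-04, -5.39550948e+01, -1.26691282e+00, -1.58882940e+01,
        1.00064365e-02,  1.48293406e-03, -7.84093942e-06]), 'ee_pos': array([ 0.1545066 , -0.60562402,  0.21682212]), 'eef_rot': array([9.92211141e-01, 1.24567455e-01, 4.50873949e-06, 3.78785593e-05]), 'ft_force': array([ 0.93691425,  0.23596121, -0.23217933]), 'ft_torque': array([0.05893908, 0.01272229, 0.02260525]), 'width': 0.08583678556054274}
```

View pics/a.png

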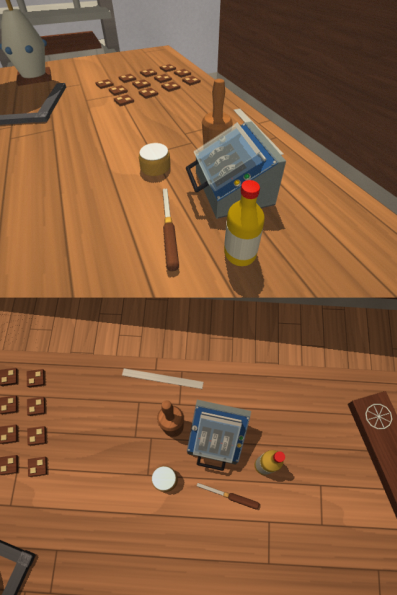

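The side and top views show the console with the cover shut and its handle facing the robot. The mallet is to the console's left, the bottle at its right front, and the tin and gouge in front. Next I'll fit the console pose from the blue panel points.

```bash
python3 - <<'E'
from h import *
from scipy.optimize import least_squares
allp=[]
for n in("side","top"):
    c=optics.camera(n); P=cloud(c); hsv=cv2.cvtColor(c["pixels"],cv2.COLOR_RGB2HSV)
    m=(hsv[...,0]>100)&(hsv[...,0]<125)&(hsv[...,1]>150)&(hsv[...,2]>60)&(c["z_map"]>0)
    m=cv2.erode(m.astype(np.uint8),np.ones((2,2)))>0
    m&=(np.abs(P-[.63,0,.1])<[.14,.15,.1]).all(-1)
    p=P[m]; print(n,len(p))
    A=np.c_[p[:,:2],np.ones(len(p))]; w=np.ones(len(p),bool)
    for _ in range(8):
        s=np.linalg.lstsq(A[w],p[w,2],rcond=None)[0]; r=p[:,2]-A@s; w=np.abs(r)<max(.003,1.5*np.median(np.abs(r)))
    print("plane",s,"slope",np.degrees(np.arctan(np.hypot(*s[:2]))),"yaw",np.degrees(np.arctan2(s[1],s[0])),w.sum(),np.median(np.abs(r)))
    rc=cv2.minAreaRect(p[w,:2].astype(np.float32)); print(rc)
    q=p[w]; 
    th=np.arctan2(s[1],s[0])
    for t in np.radians(np.arange(-24,25,2)):pass
    e=np.array([np.cos(th),np.sin(th)]);f=np.array([-e[1],e[0]])
    print(np.percentile(q[:,:2]@e,[.5,1,50,99,99.5]),np.percentile(q[:,:2]@f,[.5,1,50,99,99.5]),np.percentile(q[:,2],[.5,99.5]))
    save(c,"b_%s.png"%n,(270,150,480,350) if n=="side" else (280,150,450,300),3)
    v=[(c["pixels"].copy())]
    # box of cover_handle etc
    h=[tuple(find(c,k)[:1]) for k in("glue_bottle","mallet")]
E
```

```text
side 622
plane [ 0.57024431 -0.09274892 -0.27161166] slope 30.016649036061228 yaw -9.238130673014414 619 0.0006347980448515866
((0.6748204231262207, -0.03632752597332001), (0.1892690658569336, 0.09927336871623993), 40.88701629638672)
[0.57966312 0.58388182 0.69436723 0.69998426 0.70023315] [0.01957272 0.0203304  0.05695737 0.17002706 0.17206965] [0.06267453 0.13348266]
top 395
plane [ 0.57068718 -0.09222554 -0.27187407] slope 30.03182792862664 yaw -9.179883077439984 356 0.000989089881606342
((0.6777564287185669, 0.01149970293045044), (0.10167104750871658, 0.18884283304214478), 25.08110809326172)
[0.57555376 0.5777457  0.6841094  0.69847276 0.69880959] [0.02128908 0.02207596 0.16353915 0.17682047 0.17698909] [0.06151663 0.13333409]
```

View pics/b_top.png

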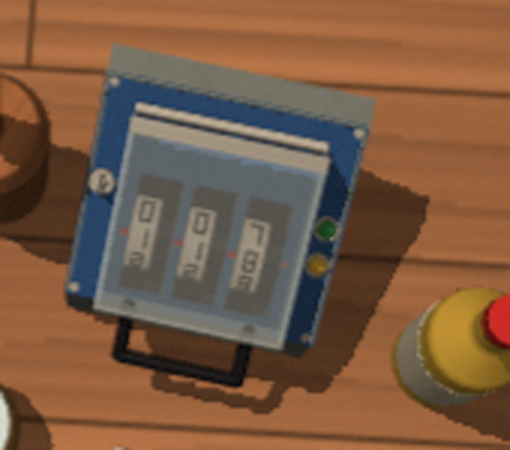

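The crop shows 1, 1, 8 at the red marks, so the turns are +1, −4 and −3. Yaw is about −9.2°. I'll fix the lateral offset from the corners and test reachability.

```bash
cat >> h.py <<'E'
YAW=np.radians(-9.2); e=np.array([np.cos(YAW),np.sin(YAW),0]); f=np.array([-e[1],e[0],0]); Z=np.array([0,0,1.])
O=e*.6173+f*.0975+Z*.085
px=e*np.cos(np.pi/6)+Z*.5; pz=Z*np.cos(np.pi/6)-e*.5
def pan(x,y,z): return O+(px*x+f*y+pz*z)/1000
def ori(elev,yslope):   # tool points 'elev' deg below horizontal, ahead; yslope: jaws in the vertical plane
    a=np.radians(elev); t=e*np.cos(a)-Z*np.sin(a); n=e*np.sin(a)+Z*np.cos(a)
    y=n if yslope else f; x=np.cross(y,t)
    return np.c_[x,y,t]
def quat(M,flip=False):
    if flip: M=M@np.diag([-1,-1,1])
    return R.from_matrix(M).as_quat()
def bar(a): # handle bar centre at cover angle a (deg)
    r=np.radians(a); c,s=np.cos(r),np.sin(r); return pan(82-163*c-12*s,0,3+163*s*1-(-12)*c)
E
python3 - <<'E'
from h import *
c=optics.camera("top")
def at(uv,h):
    q=undist(c,uv);T=c["cam_to_world"];d=T[:3,:3]@np.append(q,1); return T[:3,3]+d*(h-T[2,3])/d[2]
for uv,h in(((317.7,165),.135),((404.3,182.3),.135),((302,250),.058),((381.7,268.3),.058)):
    p=at(uv,h)-O; print((p@e*1e3).round(1),(p@f*1e3).round(1))
hd=at((349,150+363/3),.058)-O
hl=at((280+120/3,150+355/3),.058)-O; hr=at((280+238/3,150+381/3),.058)-O
for p in(hl,hr): print("handle ends",(p@e*1e3).round(1),(p@f*1e3).round(1))
print("O",O)
print("bars",[((bar(a)-O)*1e3).round() .tolist() for a in(0,100)])
cand={"open0":(bar(0),35),"open100":(bar(100),35),"wheelL":(pan(-50,27,16),60),"wheelR":(pan(-50,-45,16),60),"close100":(bar(100)+pz*0,60),"press":(bar(0)+pz*.02,60)}
for k,(p,el) in cand.items():
  for ys in(0,1):
    for fl in(0,1):
        s=solver.solve_ik(p,quat(ori(el,ys),fl)); print(k,ys,fl,None if s is None else np.round(s,2))
for k in("glue_bottle","mallet","wax_tin","gouge"):
    for cf,uv in find(c,k)[:1]:
        p=px2w(c,uv)-O; print(k,(p@e*1e3).round(),(p@f*1e3).round())
E
```

```text
103.6 86.3
105.9 -81.4
-50.6 83.8
-51.8 -79.7
handle ends -78.9 40.4
handle ends -78.7 -39.6
O [ 0.62494763 -0.00244887  0.085     ]
bars [[-77.0, 12.0, -28.0], [5.0, -1.0, 189.0]]
open0 0 0 None
open0 0 1 None
open0 1 0 None
open0 1 1 None
open100 0 0 [ 0.45  0.86 -1.25  2.42  2.14  1.39 -0.74]
open100 0 1 [ 0.14  0.63 -0.62  2.43  2.38  1.04  2.03]
open100 1 0 [ 0.45  0.86 -1.25  2.42  2.14  1.39 -2.31]
open100 1 1 [ 0.45  0.86 -1.25  2.42  2.14  1.39  0.83]
wheelL 0 0 [ 0.41  1.19 -1.26  2.3   1.96  1.34 -0.57]
wheelL 0 1 [-0.01  0.87 -0.41  2.32  2.35  0.71  2.  ]
wheelL 1 0 [ 0.41  1.19 -1.26  2.3   1.96  1.34 -2.14]
wheelL 1 1 [ 0.41  1.19 -1.26  2.3   1.96  1.34  1.  ]
wheelR 0 0 [ 0.58  1.18 -1.26  2.35  2.02  1.28 -0.48]
wheelR 0 1 [ 0.16  0.87 -0.41  2.37  2.5   0.71  2.01]
wheelR 1 0 [ 0.58  1.18 -1.26  2.35  2.02  1.28 -2.05]
wheelR 1 1 [ 0.58  1.18 -1.26  2.35  2.02  1.28  1.09]
close100 0 0 [-0.    0.46 -0.23  2.03  1.08  0.3   0.24]
close100 0 1 [-0.4   0.49  0.37  2.05 -0.28  0.13 -1.57]
close100 1 0 [-0.29  0.47  0.2   2.05  0.39  0.14 -0.66]
close100 1 1 [-0.53  0.53  0.6   2.06 -0.98  0.2  -2.45]
press 0 0 [ 0.43  1.17 -1.26  2.43  1.99  1.37 -0.67]
press 0 1 [ 0.13  0.91 -0.62  2.44  2.3   0.9   2.06]
press 1 0 [ 0.43  1.17 -1.26  2.43  1.99  1.37 -2.24]
press 1 1 [ 0.43  1.17 -1.26  2.43  1.99  1.37  0.9 ]
glue_bottle -33.0 -164.0
wax_tin -145.0 141.0
gouge -155.0 -103.0
```

35° below horizontal isn't reachable at the low handle. I'll scan steeper elevations and some yaw for an under-bar push.

```bash
sed -i 's/f\*.0975/f*.0985/' h.py; cat >> h.py <<'E'
def ori2(elev,az,ys=0):
    M=ori(elev,ys); return R.from_rotvec(Z*np.radians(az)).as_matrix()@M
def under(a,elev,az=0,ys=0,past=.015,gap=0.0,half=None):
    M=ori2(elev,az,ys); t=M[:,2]; half=half or (.0145 if ys else .011)
    n=np.cross(t,f); n/=np.linalg.norm(n); n*=np.sign(n@Z)
    return bar(a)+t*(past-.017)-n*(.005+half+gap), M
E
python3 - <<'E'
from h import *
for el in(40,45,50,55,60):
  for az in(-60,-40,-20,0,20,40,60):
    o=[]
    for ys in(0,1):
      for fl in(0,1):
        r=[]
        for a in(0,30,60,100):
            p,M=under(a,el,az,ys); s=solver.solve_ik(p,quat(M,fl)); r.append("." if s is None else "Y")
        o.append("".join(r))
    print(el,az,o)
E
```

```text
40 -60 ['YYYY', 'YYYY', 'YYYY', 'YYYY']
40 -40 ['YYYY', 'YYYY', 'YYYY', 'YYYY']
40 -20 ['Y.YY', 'Y.YY', 'Y..Y', 'Y.YY']
40 0 ['...Y', '...Y', '...Y', '...Y']
40 20 ['...Y', '...Y', '...Y', '...Y']
40 40 ['Y.YY', 'Y.YY', 'Y..Y', 'Y..Y']
40 60 ['YYYY', 'YYYY', 'YYYY', 'YYYY']
45 -60 ['YYYY', 'YYYY', 'YYYY', 'YYYY']
45 -40 ['YYYY', 'YYYY', 'YY.Y', 'YYYY']
45 -20 ['Y.YY', 'Y.YY', 'Y.YY', 'Y.YY']
45 0 ['...Y', '...Y', '...Y', '...Y']
45 20 ['...Y', '...Y', '...Y', '...Y']
45 40 ['Y.YY', 'Y.YY', 'Y.YY', 'Y.YY']
45 60 ['YYYY', 'YYYY', 'YYYY', 'YYYY']
50 -60 ['YYYY', 'YYYY', 'YYYY', 'YYYY']
50 -40 ['YYYY', 'YYYY', 'YYYY', 'YYYY']
50 -20 ['YYYY', 'YYYY', 'Y.YY', 'YYYY']
50 0 ['..YY', '..YY', '...Y', '...Y']
50 20 ['...Y', '...Y', '...Y', '...Y']
50 40 ['YYYY', 'YYYY', 'Y.YY', 'Y.YY']
50 60 ['YYYY', 'YYYY', 'YYYY', 'YY.Y']
55 -60 ['YYYY', 'YYYY', 'YYYY', 'YYYY']
55 -40 ['YYYY', 'YYYY', 'YYYY', 'YYYY']
55 -20 ['YYYY', 'YYYY', 'YYYY', 'YYYY']
55 0 ['Y.YY', 'Y.YY', 'Y.YY', 'Y.YY']
55 20 ['Y.YY', 'Y.YY', 'Y.YY', 'Y.YY']
55 40 ['YYYY', 'YYYY', 'YYYY', 'YYYY']
55 60 ['YYYY', 'YYYY', 'YYYY', 'YYYY']
60 -60 ['YYYY', 'YYYY', 'YYYY', 'YYYY']
60 -40 ['YYYY', 'YYYY', 'YYYY', 'YYYY']
60 -20 ['YYYY', 'YYYY', 'YYYY', 'YYYY']
60 0 ['YYYY', 'YYYY', 'YYYY', 'YYYY']
60 20 ['YYYY', 'YYYY', 'YYYY', 'YYYY']
60 40 ['YYYY', 'YYYY', 'YYYY', 'YYYY']
60 60 ['YYYY', 'YYYY', 'YYYY', 'YYYY']
```

```bash
cat >> h.py <<'E'
def dirM(elev,az):
    a,b=np.radians([elev,az]); t=np.cos(a)*(np.cos(b)*e+np.sin(b)*f)-np.sin(a)*Z
    n=np.cross(t,f); n/=np.linalg.norm(n); n*=np.sign(n@Z)
    return t,n,np.c_[n,np.cross(t,n),t]
def lift(a,elev=40,az=-40,past=.025,gap=0.):
    t,n,M=dirM(elev,az); return bar(a)+t*(past-.017)-n*(.016+gap),M
def st(s=""):
    x=status.state(); print(s,"t%.1f"%x["clock"],np.round(x["ee_pos"],3),"F",np.round(x["ft_force"],1),"w%.3f"%x["width"])
E
python3 - <<'E'
from h import *
for el,az in((40,-40),(45,-40),(50,-20)):
  for fl in(0,1):
    r=[]
    for a in(0,20,40,60,80,104):
        p,M=lift(a,el,az); s=solver.solve_ik(p,quat(M,fl)); r.append(None if s is None else np.round(s,1).tolist())
    t,n,M=dirM(el,az); p,_=lift(0,el,az,gap=.01); s=solver.solve_ik(p-t*.07,quat(M,fl)); print(el,az,fl,"pre",None if s is None else np.round(s,1)); print(*r,sep="\n")
E
```

```text
40 -40 0 pre [-0.7  1.  -0.2  2.3  1.6  1.   1.8]
[-0.6, 1.1, 0.0, 2.3, 1.9, 0.9, 1.7]
[-0.7, 1.0, 0.0, 2.4, 1.8, 0.9, 1.8]
[-0.8, 0.9, 0.2, 2.4, 1.7, 0.7, 1.9]
[-0.9, 0.8, 0.4, 2.3, 1.6, 0.6, 2.1]
[-0.5, 0.7, -0.2, 2.2, 1.5, 1.0, 2.4]
[-1.1, 1.0, 1.2, 2.1, -0.9, 0.2, -1.5]
40 -40 1 pre [-0.1  1.4 -1.3  2.3  1.6  2.1 -1.2]
[-0.1, 1.3, -0.8, 2.3, 1.7, 1.7, -1.1]
[0.0, 1.4, -1.3, 2.3, 1.6, 2.1, -1.1]
[-0.0, 1.2, -1.3, 2.3, 1.5, 2.0, -1.0]
[0.0, 1.1, -1.3, 2.3, 1.5, 1.9, -0.9]
[-0.8, 0.7, 0.3, 2.2, 1.5, 0.7, -0.7]
[-0.9, 0.8, 0.8, 2.0, 1.1, 0.3, -0.2]
45 -40 0 pre [-0.7  1.   0.   2.3  1.7  0.8  1.9]
[-0.6, 1.1, 0.0, 2.3, 1.9, 0.8, 1.8]
[-0.8, 1.0, 0.2, 2.4, 1.9, 0.6, 1.8]
[-0.9, 0.9, 0.4, 2.4, 1.8, 0.5, 1.9]
[-1.0, 0.9, 0.8, 2.3, 1.7, 0.2, 2.2]
[-1.1, 0.9, 1.1, 2.2, -0.6, 0.1, -1.7]
[-1.0, 1.0, 1.2, 2.0, -0.7, 0.3, -1.5]
45 -40 1 pre [-0.   1.3 -1.3  2.3  1.6  2.  -1.1]
[-0.1, 1.2, -0.8, 2.3, 1.7, 1.6, -1.0]
[0.0, 1.3, -1.3, 2.3, 1.6, 1.9, -1.0]
[0.0, 1.1, -1.3, 2.3, 1.5, 1.8, -0.9]
[-1.1, 0.9, 0.9, 2.3, 2.0, 0.1, -1.2]
[-1.0, 0.8, 0.8, 2.2, 1.1, 0.2, -0.3]
[-0.8, 0.7, 0.5, 2.0, 1.1, 0.5, -0.1]
50 -20 0 pre None
[-0.2, 1.1, -0.4, 2.5, 2.2, 1.2, 1.8]
[-0.3, 0.9, -0.4, 2.5, 2.1, 1.1, 1.8]
[-0.4, 0.8, -0.2, 2.5, 2.1, 0.9, 1.8]
[-0.6, 0.6, 0.2, 2.4, 2.2, 0.6, 1.8]
[-0.7, 0.6, 0.4, 2.3, 2.1, 0.3, 2.0]
[-0.7, 0.6, 0.6, 2.1, 1.8, 0.1, 2.4]
50 -20 1 pre None
[0.2, 1.4, -1.3, 2.4, 2.0, 1.9, -0.9]
[0.1, 1.2, -1.3, 2.5, 1.8, 1.8, -1.0]
[0.2, 1.1, -1.3, 2.5, 1.7, 1.6, -1.0]
[0.2, 0.9, -1.3, 2.4, 1.7, 1.5, -0.8]
[0.3, 0.8, -1.3, 2.3, 1.6, 1.4, -0.6]
[-0.8, 0.6, 0.7, 2.1, 2.2, 0.1, -1.1]
```

```bash
python3 - <<'E'
from h import *
t,n,M=dirM(40,-40); q=quat(M,0)
env.gripper_close(20)
p,_=lift(0,gap=.008); pre=p-t*.07
env.movep(pre+Z*.2-e*.02,q); st("high"); print(status.state()["q"].round(2))
env.move_straight(pre,vel=.15); st("pre")
c=optics.camera("side"); save(c,"c.png",(180,150,500,390),2)
hit=env.move_straight(p,vel=.08,contact_N=6); st("in %s"%hit)
for a in(5,12):
    p,_=lift(a); hit=env.move_straight(p,vel=.08,contact_N=15); st("a%d %s"%(a,hit))
c=optics.camera("side"); save(c,"d.png",(180,100,500,390),2)
E
```

```text
high t5.2 [0.48  0.052 0.281] F [ 0.5 -0.1  0.4] w0.000
[-0.09  0.82 -1.25  2.25  1.25  1.77  2.26]
pre t6.7 [0.5   0.05  0.082] F [-0.6 -0.2 -0.1] w-0.000
in False t7.7 [0.535 0.01  0.036] F [0.5 1.  0.6] w-0.000
a5 False t8.1 [0.534 0.01  0.054] F [ 0.2  0.  -0.3] w0.000
a12 False t8.5 [0.525 0.011 0.071] F [-1.4 -0.1 -0.1] w-0.000
```

View pics/d.png

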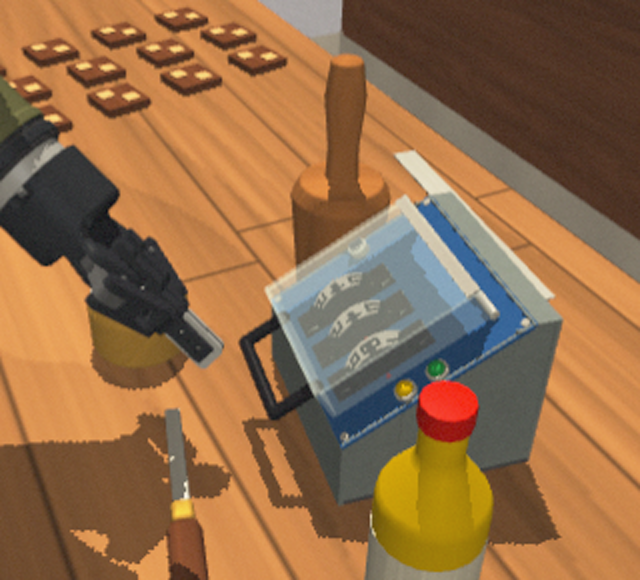

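The finger ended up in front of the bar and did not catch it: the contact face is thinner than I assumed, and it slid off. I'll go back deeper and touch the bar along the face normal first.

```bash
python3 - <<'E'
from h import *
t,n,M=dirM(40,-40)
p,_=lift(0,gap=.008); env.move_straight(p-t*.05,vel=.15)
p,_=lift(0,gap=.008,past=.036)
hit=env.move_straight(p,vel=.08,contact_N=8); st("in %s"%hit)
hit=env.move_straight(p+n*.022,vel=.03,contact_N=3); st("touch %s"%hit)
P=status.state()["ee_pos"]; d=(P-bar(0)); print("offset t,n",d@t,d@n)
import json; json.dump(d.tolist(),open("off.json","w"))
c=optics.camera("side"); save(c,"e.png",(220,180,460,360),2.5)
E
```

```text
in False t9.8 [0.54  0.003 0.029] F [ 1.2 -0.5  0.1] w0.000
touch True t10.2 [0.546 0.002 0.035] F [ 0.3  0.9 -0.5] w0.000
offset t,n 0.018844410439773786 -0.015842920278557344
```

View pics/e.png

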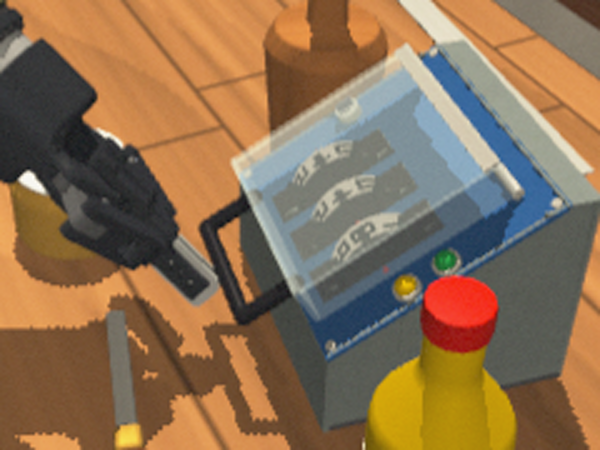

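```bash
python3 - <<'E'
from h import *
c=optics.camera("side"); P=status.state()["ee_pos"]; T=R.from_quat(status.state()["eef_rot"]).as_matrix()
f2=lambda p:((w2px(c,p)-[220,180])*2.5).round()
print("tcp",f2(P),"tip",f2(P+T[:,2]*.017),"bar mid",f2(bar(0)),"ends",f2(bar(0)+f*.04),f2(bar(0)-f*.04), "hinge",f2(pan(82,0,3)), "rot",T.round(2).tolist())
# measure: black bar & tip depth
def at(u,v): 
    uv=(u/2.5+220,v/2.5+180); return px2w(c,uv).round(3)
for u,v in((203,232),(222,275),(240,317),(200,285),(180,260)): print((u,v),at(u,v), bar(0).round(3))
E
```

```text
tcp [229. 310.] tip [249. 329.] bar mid [225. 270.] ends [208. 228.] [244. 317.] hinge [470. 130.] rot [[0.73, -0.47, 0.5], [-0.12, -0.81, -0.58], [0.67, 0.36, -0.64]]
(203, 232) [0.549 0.045 0.06 ] [0.548 0.011 0.057]
(222, 275) [0.544 0.005 0.061] [0.548 0.011 0.057]
(240, 317) [ 0.539 -0.029  0.059] [0.548 0.011 0.057]
(200, 285) [0.531 0.007 0.056] [0.548 0.011 0.057]
(180, 260) [0.523 0.017 0.07 ] [0.548 0.011 0.057]
```

```bash
python3 - <<'E'
from h import *
s=status.state();P=s["ee_pos"];T=R.from_quat(s["eef_rot"]).as_matrix()
for cam in("side","top"):
    c=optics.camera(cam); X=(cloud(c)-P)@T; m=(c["z_map"]>0)&(np.abs(X[...,0])<.03)&(np.abs(X[...,1])<.03)&(X[...,2]>-.1)&(X[...,2]<.04)
    u=c["pixels"][m].astype(int); x=X[m]; print(cam,m.sum())
    for lo in range(-60,40,8):
        k=(x[:,2]*1e3>=lo)&(x[:,2]*1e3<lo+8)
        if k.sum(): print(lo,k.sum(),"x",np.percentile(x[k,0]*1e3,[5,95]).round(),"y",np.percentile(x[k,1]*1e3,[5,95]).round(),"rgb",np.median(u[k],0))
env.MotionError
E
```

```text
side 1835
-60 88 x [-8. 12.] y [-9. 21.] rgb [43. 43. 44.]
-52 93 x [-7. 10.] y [-3. 14.] rgb [51. 50. 52.]
-44 121 x [-7. 18.] y [-29.  14.] rgb [48. 48. 47.]
-36 141 x [-8. 20.] y [-20.  13.] rgb [50. 50. 49.]
-28 134 x [-7. 20.] y [-6. 13.] rgb [54.  52.  50.5]
-20 96 x [-8. 20.] y [ 4. 21.] rgb [71.  64.5 62.5]
-12 35 x [13. 20.] y [17. 29.] rgb [51. 48. 46.]
-4 2 x [20. 25.] y [25. 29.] rgb [146.5 100.5  62.5]
4 28 x [-30.  29.] y [-30. -18.] rgb [110.5  74.   49.5]
12 71 x [-29. -16.] y [-28.  -7.] rgb [112.  77.  50.]
20 159 x [-29.  27.] y [-28.   6.] rgb [112.  77.  66.]
28 239 x [-28.  26.] y [-27.  19.] rgb [108.  74.  64.]
36 152 x [-28.  24.] y [-26.  25.] rgb [108.   74.   58.5]
top 0
```

Depth shows the fingertips ending about 17 mm behind the reported TCP, not ahead of it. I'll measure the same thing in free space at two orientations before trusting either.

```bash
cat > m.py <<'E'
from h import *
def prof(tag):
    s=status.state();P=s["ee_pos"];T=R.from_quat(s["eef_rot"]).as_matrix()
    for cam in("side","top"):
        c=optics.camera(cam); X=(cloud(c)-P)@T*1e3; m=(c["z_map"]>0)&(np.abs(X[...,0])<60)&(np.abs(X[...,1])<60)&(X[...,2]>-110)&(X[...,2]<45)
        x=X[m]; print(tag,cam,"tcp px",w2px(c,P).round(),"tip px",w2px(c,P+T[:,2]*.017).round(),m.sum())
        for lo in range(-100,40,10):
            k=(x[:,2]>=lo)&(x[:,2]<lo+10)
            if k.sum()>2: print("  ",lo,k.sum(),"x",np.percentile(x[k,0],[5,95]).round(),"y",np.percentile(x[k,1],[5,95]).round())
        save(c,tag+"_"+cam+".png")
E
python3 - <<'E'
from m import *
t,n,M=dirM(40,-40)
p,_=lift(0,gap=.008); env.move_straight(p-t*.08,vel=.15)
env.move_straight(p-t*.08+Z*.16,vel=.2); st(); print(status.state()["eef_rot"].round(3),quat(M,0).round(3))
prof("f"); st()
E
```

```text
t12.1 [0.495 0.055 0.247] F [ 0.2  0.3 -0.5] w0.000
[ 0.892 -0.163  0.327  0.265] [ 0.891 -0.164  0.329  0.265]
f side tcp px [254. 165.] tip px [264. 175.] 2585
   -100 402 x [-11.  15.] y [-12.  59.]
   -90 406 x [-12.  15.] y [-10.  52.]
   -80 355 x [-12.  13.] y [-28.  44.]
   -70 307 x [-12.  11.] y [-22.  35.]
   -60 242 x [-12.  11.] y [-6. 25.]
   -50 167 x [-11.   9.] y [-1. 14.]
   -40 172 x [-11.   9.] y [ 0. 14.]
   -30 178 x [-11.   9.] y [-1. 14.]
   -20 92 x [-10.   9.] y [-6.  7.]
f top tcp px [316. 289.] tip px [322. 285.] 0
 t12.2 [0.495 0.055 0.246] F [-0.  -0.3 -0.2] w0.000
```

View pics/f_side.png

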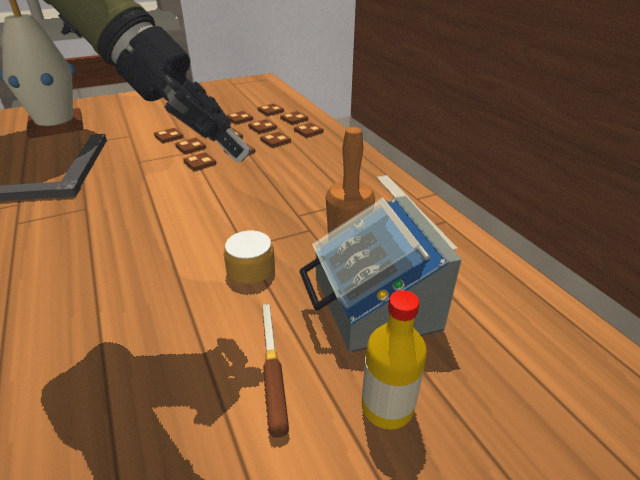

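The picture confirms it: the tip is at px (247,158), while the reported TCP projects to (254,165). So the tip is about 14.5 mm behind the reported TCP, and I'll use that tool length and retry the lift.

```bash
cat >> h.py <<'E'
TIP=-.0145   # true fingertip (closed) along tool z from reported TCP, measured
def lift(a,elev=40,az=-40,past=.025,gap=0.):
    t,n,M=dirM(elev,az); return bar(a)+t*(past-TIP)-n*(.016+gap),M
E
python3 - <<'E'
from h import *
for el,az in((40,-40),(45,-40),(45,-30),(50,-20),(45,0),(50,0),(40,0),(35,0)):
    r=[]
    for a in(0,15,30,45,60,80,104):
        p,M=lift(a,el,az); s=solver.solve_ik(p,quat(M,0)); r.append("." if s is None else "Y")
    print(el,az,"".join(r))
t,n,M=dirM(40,-40); q=quat(M,0)
p,_=lift(0,gap=.009); env.move_straight(p-t*.07,q,vel=.2); st("pre")
hit=env.move_straight(p,vel=.08,contact_N=8); st("in %s"%hit)
hit=env.move_straight(p+n*.02,vel=.03,contact_N=4); st("touch %s"%hit)
P=status.state()["ee_pos"]; d=(P-bar(0)); print("offset t,n",d@t,d@n)
for a in(4,10,20):
    hit=env.move_straight(bar(a)-bar(0)+P,vel=.08,contact_N=20); st("a%d %s"%(a,hit))
c=optics.camera("side"); save(c,"g.png",(220,130,460,360),2.5)
E
```

```text
40 -40 YYYYYYY
45 -40 YYYYYYY
45 -30 YYYYYYY
50 -20 YYYYYYY
45 0 Y...YYY
50 0 Y..YYYY
40 0 .....YY
35 0 .....YY
pre t13.3 [0.515 0.032 0.061] F [-0.5  0.3  0.1] w0.000
in False t14.4 [ 0.55  -0.008  0.015] F [-0.1  0.4  0.8] w0.000
touch True t14.8 [ 0.557 -0.01   0.021] F [-0.7  0.8 -0.4] w0.000
offset t,n 0.03937571123531667 -0.01592599387689507
a4 False t15.1 [ 0.55  -0.009  0.031] F [-1.9 -0.6 -1.3] w0.000
a10 False t15.5 [ 0.543 -0.007  0.046] F [-3.2  0.4 -1.1] w0.000
a20 False t15.9 [ 0.535 -0.006  0.073] F [-0.8  0.4  0. ] w-0.000
```

View pics/g.png

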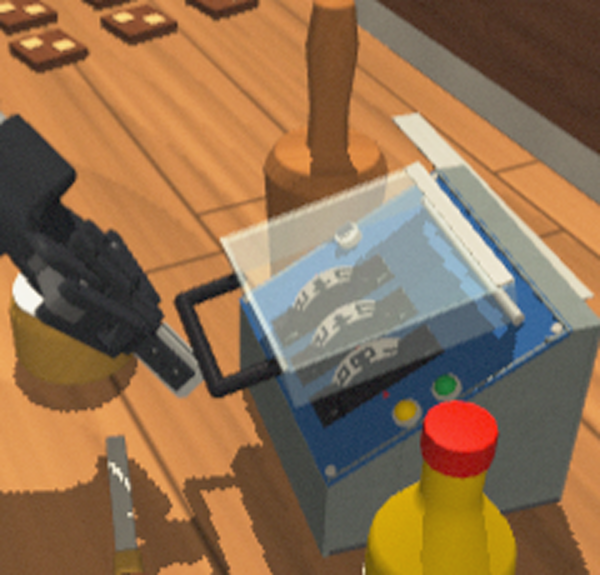

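The bar was touched at exactly the expected offset and the cover rose, but then the bar slipped off the tip. I'll estimate the cover angle from the bar pixel, then re-engage deeper and with a bias into the bar.

```bash
cat >> h.py <<'E'
def bar_angle(c=None,lo=0,hi=104):
    """cover angle by matching dark pixels along the projected bar (side camera)"""
    c=c or optics.camera("side"); g=c["pixels"].max(-1).astype(np.float32); g=cv2.GaussianBlur(g,(3,3),0); b=[]
    for a in np.arange(lo,hi,.5):
        v=[]
        for y in np.linspace(-.036,.036,25):
            u=w2px(c,bar(a)+f*y).round().astype(int); v.append(g[u[1],u[0]])
        b.append((np.mean(v),a))
    b.sort(); return [(round(float(x),0),float(y)) for x,y in b[:4]]
E
python3 - <<'E'
from h import *
B=bar_angle(lo=0,hi=40); print(B); a0=B[0][1]
t,n,M=dirM(40,-40); q=quat(M,0)
P0=status.state()["ee_pos"]; env.move_straight(P0-t*.05,vel=.2)
p,_=lift(a0,gap=.010,past=.036); env.move_straight(p-t*.06,q,vel=.2)
hit=env.move_straight(p,vel=.1,contact_N=8); st("in %s"%hit)
off=t*(.036-TIP)-n*.013
for a in list(np.arange(a0,a0+26,5)):
    hit=env.move_straight(bar(a)+off,vel=.08,contact_N=20); st("a%.1f %s"%(a,hit))
print(bar_angle())
E
```

```text
[(77.0, 8.5), (79.0, 9.0), (79.0, 8.0), (79.0, 9.5)]
in False t17.5 [ 0.543 -0.013  0.029] F [0.6 0.5 0.4] w0.000
a8.5 False t17.8 [ 0.553 -0.014  0.038] F [ 0.9  0.5 -0.3] w0.000
a13.5 False t18.2 [ 0.547 -0.014  0.05 ] F [0.5 0.3 0.2] w-0.000
a18.5 False t18.5 [ 0.543 -0.013  0.063] F [-1.3  0.4  0.1] w0.000
a23.5 False t18.8 [ 0.54  -0.013  0.077] F [-0.4 -0.1  0.5] w-0.000
a28.5 False t19.1 [ 0.539 -0.012  0.09 ] F [ 0.2  0.2 -0.7] w-0.000
a33.5 False t19.4 [ 0.539 -0.012  0.103] F [-0.5 -1.6  0.6] w0.000
[(79.0, 38.5), (79.0, 28.0), (79.0, 28.5), (80.0, 26.5)]
```

```bash
cat >> h.py <<'E'
def cover_angle(verbose=True):
    """cover angle from cloud: dark points at radius 163 of the hinge, |y|<48"""
    A=[]
    for cam in("side","top"):
        c=optics.camera(cam); X=cloud(c)-pan(82,0,3); m=(c["z_map"]>0)
        x,y,z=X@px,X@f,X@pz; r=np.hypot(x,z); m&=(np.abs(y)<.046)&(r>.158)&(r<.171)&(c["pixels"].max(-1)<70)
        a=np.degrees(np.arctan2(z,-x))[m]-4.2; a=a[(a>-6)&(a<115)]; h,b=np.histogram(a,np.arange(-6,116,4)); A.append({int(b[i]):int(h[i]) for i in range(len(h)) if h[i]>3})
    return A
E
python3 - <<'E'
from h import *
print(cover_angle()); c=optics.camera("side"); save(c,"i.png",(220,100,460,360),2.3)
E
```

```text
[{22: 18, 26: 92, 30: 205}, {}]
```

View pics/i.png

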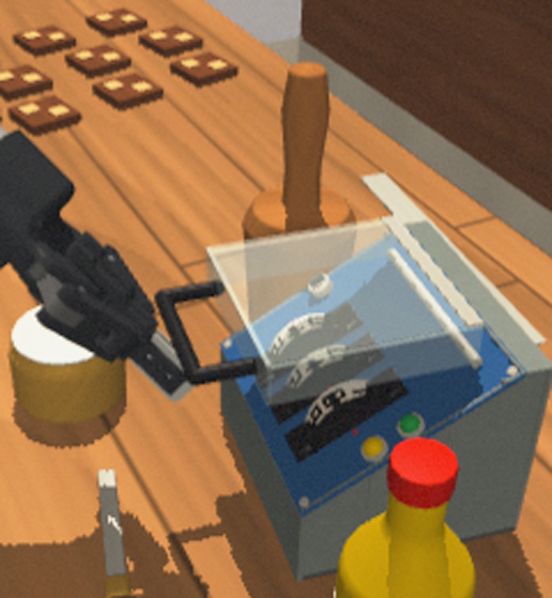

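The cover is at about 28–30° with the finger under the bar, and the leverage improves from here. I'll keep swinging.

```bash
python3 - <<'E'
from h import *
t,n,M=dirM(40,-40); off=t*(.036-TIP)-n*.013
for a in(40,47,54,61,68,75,82,89,95,99,102):
    hit=env.move_straight(bar(a)+off,vel=.12,contact_N=12); st("a%.1f %s"%(a,hit))
    if hit: break
print(cover_angle())
E
```

```text
a40.0 False t19.9 [ 0.54  -0.013  0.12 ] F [-0.3 -0.1 -0.5] w0.000
a47.0 False t20.2 [ 0.544 -0.014  0.138] F [-0.4 -0.3 -0. ] w-0.000
a54.0 False t20.5 [ 0.551 -0.015  0.155] F [-0.2  0.1 -0.6] w0.000
a61.0 False t20.8 [ 0.56  -0.016  0.171] F [-0.6 -0.1 -0.3] w-0.000
a68.0 False t21.1 [ 0.571 -0.018  0.186] F [ 0.1  0.  -0.5] w-0.000
a75.0 False t21.5 [ 0.584 -0.02   0.199] F [-0.6  0.2 -0.3] w-0.000
a82.0 False t21.8 [ 0.599 -0.023  0.211] F [-0.5 -0.9 -0.4] w-0.000
a89.0 False t22.1 [ 0.616 -0.025  0.221] F [-0.1 -0.6 -0.4] w-0.000
a95.0 True t22.3 [ 0.63  -0.028  0.228] F [-2.6  1.9  4.9] w-0.000
[{74: 10, 78: 95, 82: 48, 86: 202, 90: 153}, {82: 113, 86: 139, 90: 214}]
```

```bash
python3 - <<'E'
from h import *
t,n,M=dirM(40,-40); off=t*(.012-TIP)-n*.014
P=status.state()["ee_pos"]; env.move_straight(P-t*.022,vel=.12); st()
for a in(92,96,99,102,104):
    hit=env.move_straight(bar(a)+off,vel=.1,contact_N=10); st("a%.1f %s"%(a,hit))
    if hit: break
P=status.state()["ee_pos"]; env.move_straight(P-t*.06-n*.02,vel=.2)
print(cover_angle()); st()
c=optics.camera("side"); save(c,"j.png",(200,30,500,360),1.8)
E
```

```text
t22.7 [ 0.617 -0.014  0.242] F [0.7 0.4 0.6] w-0.000
a92.0 False t23.0 [ 0.611 -0.013  0.239] F [-0.1  0.3  0.5] w0.001
a96.0 False t23.2 [ 0.622 -0.015  0.244] F [ 0.2 -0.1 -0. ] w-0.000
a99.0 False t23.5 [ 0.63  -0.016  0.247] F [ 0.9 -0.5  0.7] w0.000
a102.0 False t23.8 [ 0.638 -0.017  0.25 ] F [ 0.8  0.2 -0.5] w0.000Traceback (most recent call last):
  File "<stdin>", line 5, in <module>
plant.MotionError: the arm cannot follow that straight line within its joint ranges
```

```bash
python3 - <<'E'
from h import *
t,n,M=dirM(40,-40)
P=status.state()["ee_pos"]; env.move_straight(P-t*.05-n*.02,vel=.2)
print(cover_angle()); st(); print(status.state()["q"].round(2))
c=optics.camera("side"); save(c,"j.png",(200,30,500,360),1.8)
for y in(27.5,-8.5,-44.5):
  for fl in(0,1):
    p=pan(-50,y,30)-pz*.0; s=solver.solve_ik(p,quat(ori(60,1),fl)); print(y,fl,None if s is None else np.round(s,2))
E
```

```text
[{90: 276, 94: 85}, {90: 163, 94: 189}]
 t24.4 [0.599 0.014 0.268] F [0.6 0.3 0.3] w0.000
[-0.01  0.78 -0.95  2.05  1.47  1.53  2.59]
27.5 0 [-0.53  0.89  0.45  2.36  3.35  0.55  2.45]
27.5 1 [ 0.31  1.02 -1.02  2.32  2.    1.1   0.86]
-8.5 0 [-0.44  0.89  0.45  2.39  3.4   0.61  2.49]
-8.5 1 [ 0.4   1.02 -1.03  2.35  2.04  1.09  0.89]
-44.5 0 [-0.35  0.89  0.45  2.41  3.46  0.65  2.53]
-44.5 1 [ 0.49  1.03 -1.04  2.37  2.08  1.07  0.94]
```

View pics/j.png

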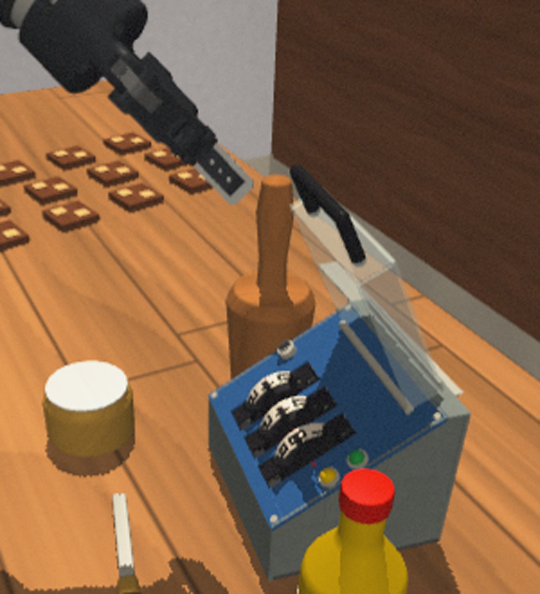

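The cover stands at about 94°, well clear of the wheels. Next I'll hover over the wheels with the jaws open along the slope, measure where the open fingers really are, and take a wrist picture.

```bash
python3 - <<'E'
from h import *
q=quat(ori(60,1),1)
env.movep(pan(-62,-44.5,65),q); env.open_gripper(); st(); print(status.state()["q"].round(2))
s=status.state();P=s["ee_pos"];T=R.from_quat(s["eef_rot"]).as_matrix()
tp=O+(((P-O)@px)*px+((P-O)@f)*f+((P-O)@pz)*pz); print("tcp panel",[(1e3*(P-O)@v).round(1) for v in(px,f,pz)])
for cam in("side","top"):
    c=optics.camera(cam); X=cloud(c)-O; x,y,z=[(X@v)*1e3 for v in(px,f,pz)]
    m=(c["z_map"]>0)&(z>36)&(z<200)&(np.abs(y+44.5)<20)&(x>-180)&(x<60)
    print(cam,m.sum())
    for lo in range(36,130,8):
        k=m&(z>=lo)&(z<lo+8)
        if k.sum()>3:
            h,b=np.histogram(x[k],np.arange(-130,30,5)); print(lo,k.sum(),"y",np.percentile(y[k],[5,95]).round(),"x",{int(b[i]):int(h[i]) for i in range(len(h)) if h[i]>1})
c=optics.camera("wrist"); save(c,"k.png"); print(np.round(c["cam_to_world"],3).tolist())
for k in("hundreds_index","tens_index","units_index"):
    i={"h":27.5,"t":-8.5,"u":-44.5}[k[0]]; print(k,w2px(c,pan(0,i+14,11)).round())
E
```

```text
t26.7 [ 0.533 -0.032  0.11 ] F [ 0.7 -0.6 -0.1] w0.086
[ 0.48  0.96 -1.07  2.44  2.04  1.07  0.88]
tcp panel [np.float64(-62.0), np.float64(-44.5), np.float64(65.0)]
side 5244
92 54 y [-55. -37.] x {-115: 3, -110: 33, -20: 11, -15: 5}
100 129 y [-55. -36.] x {-120: 13, -115: 16, -110: 43, -20: 20, -15: 22, -10: 14}
108 134 y [-55. -38.] x {-120: 14, -115: 12, -110: 46, -20: 20, -15: 23, -10: 18}
116 148 y [-55. -39.] x {-120: 20, -115: 15, -110: 46, -20: 21, -15: 23, -10: 21}
124 128 y [-55. -38.] x {-120: 10, -115: 12, -110: 55, -20: 24, -15: 15, -10: 12}
top 701
[[-0.855, 0.005, 0.519, 0.443], [0.139, 0.966, 0.219, -0.096], [-0.5, 0.259, -0.826, 0.246], [0.0, 0.0, 0.0, 1.0]]
hundreds_index [232. 359.]
tens_index [228. 316.]
units_index [224. 269.]
```

View pics/k.png

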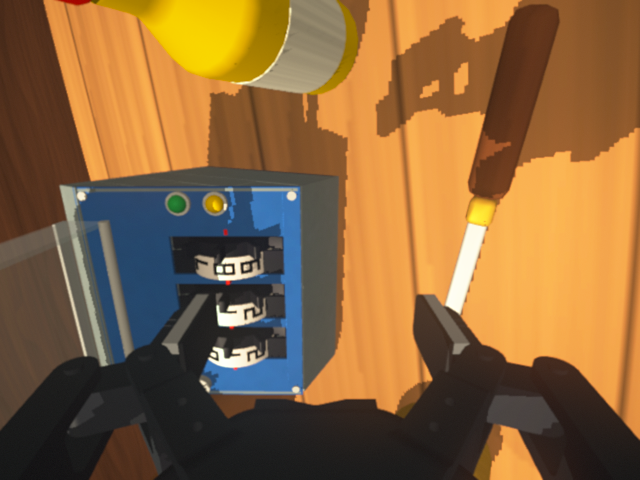

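The wrist view shows the units drum with 8 at its index (px 224,268, as projected). The upper finger is at panel x ≈ −14 and its tip at z ≈ 94, so the open tips sit about 29 mm behind the reported TCP. First stroke on units:

```bash
cat >> h.py <<'E'
FX,FZ=49.5,-28.5
RY=dict(hundreds=27.5,tens=-8.5,units=-44.5)
def fin(x,y,z): return pan(x-FX,y,z+FZ)   # TCP for upper finger centre x, tip height z
def stroke(w,d,z=16.5,span=12.5):
    y=RY[w]; s=-d*span
    env.move_straight(fin(s,y,31),vel=.2)
    if env.move_straight(fin(s,y,z),vel=.08,contact_N=6): st("down contact"); return False
    if env.move_straight(fin(-s,y,z),vel=.08,contact_N=25): st("sweep contact"); return False
    env.move_straight(fin(-s,y,31),vel=.15); return True
def teeth(w):
    out=[]
    for cam in("side","top"):
        c=optics.camera(cam); X=(cloud(c)-pan(0,RY[w],-18))*1e3; x,y,z=X@px,X@f,X@pz; r=np.hypot(x,z); a=np.degrees(np.arctan2(x,z))
        m=(c["z_map"]>0)&(abs(y)<4.5)&(r>37)&(r<44.5)&(abs(a)<60)
        if m.sum()>8:
            th=np.radians(a[m]*10); out.append((cam,int(m.sum()),round(float(np.degrees(np.angle(np.mean(np.exp(1j*th)))))/10,1)))
    return out
E
python3 - <<'E'
from h import *
print([(w,teeth(w)) for w in RY])
env.move_straight(fin(12.5,-44.5,45),vel=.2); st()
print(stroke("units",-1)); st()
env.move_straight(fin(-30,-44.5,60),vel=.2)
print(teeth("units"))
c=optics.camera("side"); 
for w,k in(("units","units_digit5"),("tens","tens_digit7"),("hundreds","hundreds_digit2")): print(k,find(c,k),"index",w2px(c,pan(0,RY[w]+14,11)).round())
save(c,"l.png",(290,180,450,310),4)
E
```

```text
[('hundreds', [('side', 62, -0.9), ('top', 38, 1.2)]), ('tens', [('side', 71, -0.4), ('top', 36, 0.6)]), ('units', [('side', 79, -0.7), ('top', 34, 0.6)])]
 t27.6 [ 0.578 -0.039  0.08 ] F [ 0.  -0.4  0.2] w0.085
True
 t28.9 [ 0.564 -0.036  0.057] F [-0.7  0.3  0.4] w0.085
[('side', 72, -0.9), ('top', 33, 0.7)]
units_digit5 [(0.64, array([367.808, 279.6  ]))] index [366. 273.]
tens_digit7 [(0.9, array([360.128, 262.08 ])), (0.31, array([387.2  , 239.616]))] index [357. 257.]
hundreds_digit2 [(0.86, array([348.992, 246.   ]))] index [348. 243.]
```

View pics/l.png

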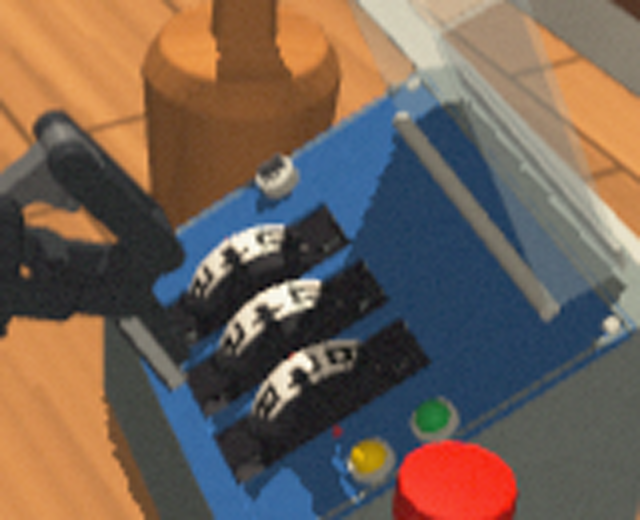

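Units now reads 7 at the index, with 6 above it and 8 below, and it sits square, so one stroke is one click. I'll do the rest.

```bash
python3 - <<'E'
from h import *
def run():
    for w,d,k in(("units",-1,2),("tens",-1,4),("hundreds",1,1)):
        env.move_straight(fin(-d*12.5,RY[w],34),vel=.2)
        for i in range(k):
            if not stroke(w,d): print("ABORT",w,i); return
        st(w)
run()
P=status.state()["ee_pos"]; env.move_straight(P+pz*.05-px*.05,vel=.2)
print([(w,teeth(w)) for w in RY])
c=optics.camera("side"); save(c,"n.png",(290,180,450,310),4); st()
ct=optics.camera("top")
for k,w in(("units_digit5","units"),("tens_digit7","tens"),("hundreds_digit2","hundreds")): print(k,find(c,k)[:1],w2px(c,pan(0,RY[w]+14,11)).round(),find(ct,k)[:1],w2px(ct,pan(0,RY[w]+14,11)).round())
E
```

```text
units t32.5 [ 0.564 -0.036  0.057] F [-0.2 -0.5 -0.2] w0.086
tens t38.2 [ 0.57  -0.001  0.057] F [ 0.4 -0.1  0.3] w0.085
hundreds t39.8 [0.596 0.032 0.069] F [-0.5  0.5 -0.6] w0.086
[('hundreds', [('side', 60, -0.8), ('top', 36, 1.4)]), ('tens', [('side', 72, -0.6), ('top', 36, 0.9)]), ('units', [('side', 75, -0.9), ('top', 37, 0.6)])]
 t40.6 [0.529 0.042 0.087] F [ 0.1 -0.5 -0.8] w0.086
units_digit5 [(0.69, array([369.024, 275.28 ]))] [366. 273.] [(0.82, array([366.016, 233.424]))] [364. 237.]
tens_digit7 [(0.94, array([361.024, 261.792]))] [357. 257.] [(0.86, array([349.376, 228.48 ]))] [345. 233.]
hundreds_digit2 [(0.97, array([347.904, 247.92 ]))] [348. 243.] [(0.89, array([331.328, 225.984]))] [327. 229.]
```

View pics/n.png

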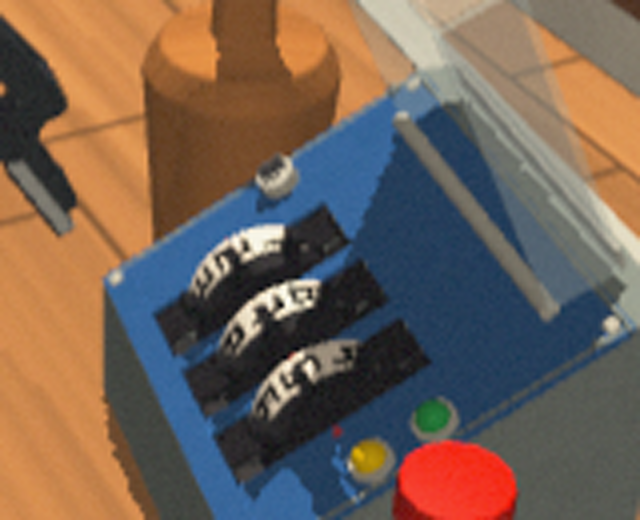

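The side view is consistent with 2, 7 and 5, but it is blurry. I have one viewable picture left, so I'll unwrap the drum faces from the wrist camera and print them as text.

```bash
cat > asc.py <<'E'
from h import *
def asc(c,w,rows=30,cols=26):
    im=cv2.cvtColor(c["pixels"],cv2.COLOR_RGB2GRAY).astype(np.float32)
    A=np.radians(np.linspace(26,-22,rows)); Y=np.linspace(7.5,-7.5,cols)
    mp=np.array([[w2px(c,pan(29*np.sin(a),RY[w]+14+y,29*np.cos(a)-18)) for y in Y] for a in A],np.float32)
    p=cv2.remap(im,mp[...,0],mp[...,1],cv2.INTER_CUBIC); t,b=cv2.threshold(cv2.normalize(p,None,0,255,cv2.NORM_MINMAX).astype(np.uint8),0,1,cv2.THRESH_OTSU)
    return ["".join(" #"[int(v==0)] for v in r) for r in b]
E
python3 - <<'E'
from asc import *
q=quat(ori(60,1),1); env.gripper_close(20)
env.move_straight(pan(-75,0,80),vel=.25); st()
c=optics.camera("wrist"); cv2.imwrite("pics/w.png",c["pixels"][...,::-1])
for r in zip(*[asc(c,w) for w in("hundreds","tens","units")]): print(" | ".join(r))
E
```

```text
t42.1 [0.522 0.015 0.117] F [ 0.4 -0.2 -0.7] w0.000
                 ###       |       ########  ####       | ##########################
                           |       ##############       | ##########################
                           |        #############       | ##########################
                           |                            | ##########################
                           |                            | ##########################
                           |                            | ##########################
                           |                            | ##########################
         # #### ###        |                            | ##########################
       ################### |       ##############   ### | ##########################
         ##### ########### |        ################### | ###  #####################
                 ######### |                 ########## |       ###          #######
                 ######### |                  ######### |       ###               ##
                  ######## |
[... 795 characters left out ...]
                ####      
      #############        |                  ###       |        ####   ######      
      ##############       |                   #        |       ##############      
        ########  #        |                            |       ##############      
                           |                            |                           
                           |                            |                           
                           |                            |                           
                           |                            |                           
      ##############       |        #############       |       ##############
```

The unwrapped faces read 2, 7, 5 clearly and are centred. Now to close: hook behind the bar with closed fingers, sweep it down, then press it shut with the tips.

```bash
cat >> h.py <<'E'
def hook(a,past=.010,gap=0.): return bar(a)-pz*(past-TIP)+px*(.016+gap)
def press(a,gap=0.): return bar(a)+pz*(.005+gap+TIP)
E
python3 - <<'E'
from h import *
print(cover_angle())
q=quat(ori(60,0),0); A=95
pts=[pan(-75,0,190),hook(A,-.03,.012),hook(A,.01,.012)]+[hook(a) for a in(90,70,50,30,18)]+[press(a,.03) for a in(25,)]+[press(a) for a in(15,5,-3)]
for p in pts: s=solver.solve_ik(p,q); print((p-O).round(3),None if s is None else s.round(2))
print(status.state()["q"].round(2))
E
```

```text
[{90: 268, 94: 87}, {90: 163, 94: 207}]
[-0.158  0.026  0.127] [ 0.42  0.68 -1.25  2.51  1.7   1.   -0.71]
[ 0.007 -0.001  0.212] [ 0.59  0.7  -1.26  1.97  1.37  0.95  0.06]
[ 0.027 -0.004  0.177] [ 0.56  0.78 -1.24  1.96  1.47  0.98  0.01]
[ 0.004 -0.001  0.166] [ 0.57  0.8  -1.29  2.04  1.52  1.01 -0.08]
[-0.041  0.007  0.133] [ 0.57  0.87 -1.37  2.19  1.63  1.12 -0.28]
[-0.068  0.011  0.088] [ 0.53  0.97 -1.39  2.31  1.74  1.23 -0.45]
[-0.077  0.012  0.036] [ 0.49  1.11 -1.37  2.38  1.86  1.35 -0.55]
[-0.072  0.012  0.005] [ 0.48  1.19 -1.35  2.38  1.93  1.4  -0.56]
[-0.111  0.018  0.054] [ 0.46  1.05 -1.41  2.46  1.8   1.37 -0.66]
[-0.09   0.015  0.002] [ 0.45  1.2  -1.36  2.43  1.93  1.44 -0.63]
[-0.079  0.013 -0.024] [ 0.46  1.27 -1.33  2.4   1.99  1.47 -0.61]
[-0.067  0.011 -0.043] [ 0.47  1.31 -1.31  2.37  2.04  1.47 -0.57]
[ 0.36  0.96 -1.1   2.46  1.97  1.14  0.79]
```

```bash
python3 - <<'E'
from h import *
q=quat(ori(60,0),0); A=95
env.movep(pan(-75,0,190),q); env.move_straight(hook(A,-.03,.012),q,vel=.25,contact_N=10); st("above")
hit=env.move_straight(hook(A,.012,.012),vel=.1,contact_N=6); st("down %s"%hit)
if not hit:
    for a in(92,84,76,68,60,52,44,36,28,22):
        hit=env.move_straight(hook(a),vel=.13,contact_N=12)
        if hit: break
    st("a%d %s"%(a,hit))
print(cover_angle())
E
```

```text
above t44.5 [ 0.631 -0.002  0.296] F [-0.5  0.2 -0.3] w-0.000
down True t44.8 [ 0.648 -0.004  0.276] F [-4.4 -3.5 11.9] w-0.000
[{90: 135, 94: 136}, {}]
```

The fingertip touched the top of the bar, because the cover is slightly farther open than estimated. I'll lift and come down farther behind it.

```bash
python3 - <<'E'
from h import *
q=quat(ori(60,0),0); A=99
P=status.state()["ee_pos"]; env.move_straight(P+pz*.02,vel=.15)
env.move_straight(hook(A,-.02,.016),vel=.15,contact_N=10); st("above")
hit=env.move_straight(hook(A,.012,.016),vel=.1,contact_N=6); st("down %s"%hit)
if not hit:
    for a in(96,90,84,76,68,60,52,44,36,28,22):
        hit=env.move_straight(hook(a),vel=.13,contact_N=12)
        if hit: break
    st("a%d %s"%(a,hit))
print(cover_angle())
E
```

```text
above t45.5 [ 0.651 -0.006  0.293] F [-0.6  0.9  1. ] w0.000
down False t45.9 [ 0.667 -0.008  0.266] F [0.2 0.1 0.8] w-0.000
a22 False t49.3 [0.551 0.011 0.1  ] F [ 0.4 -0.2 -0.2] w-0.000
[{14: 58, 18: 114, 22: 40, 26: 70, 30: 9, 34: 21}, {14: 9, 18: 31, 26: 4, 30: 11, 34: 46}]
```

```bash
python3 - <<'E'
from h import *
P=status.state()["ee_pos"]; env.move_straight(P+pz*.05,vel=.2); print(cover_angle())
env.move_straight(press(24,.02),vel=.2)
for a in(20,15,10,6,3,1,-1,-3):
    hit=env.move_straight(press(a),vel=.08,contact_N=10); st("a%d %s"%(a,hit))
    if hit: break
P=status.state()["ee_pos"]; print("tip panel z",(P-O)@pz*1e3-TIP*1e3)
env.move_straight(P+pz*.06-px*.03,vel=.2); print(cover_angle()); st()
cs=optics.camera("side"); ct=optics.camera("top")
a=cv2.resize(cs["pixels"][160:360,250:470],None,fx=2.7,fy=2.7)[...,::-1]; b=cv2.resize(ct["pixels"][150:310,270:450],None,fx=540/160,fy=540/160)[...,::-1]
h=min(a.shape[0],b.shape[0]); im=np.hstack([a[:h],b[:h]]); cv2.imwrite("pics/z.png",cv2.resize(im,(800,int(h*800/im.shape[1]))))
for k in("mallet","glue_bottle","wax_tin","gouge"):
    r=find(ct,k)[:1]
    if r: p=px2w(ct,r[0][1])-O; print(k,(p@e*1e3).round(),(p@f*1e3).round(),r[0][1].round())
E
```

```text
[{14: 90, 18: 200}, {14: 51, 18: 154}]
a20 False t50.7 [0.531 0.014 0.1  ] F [-0.1 -0.2  0.2] w0.000
a15 False t51.0 [0.534 0.013 0.087] F [-0.8  0.1  1. ] w-0.000
a10 False t51.3 [0.539 0.012 0.074] F [ 0.2 -0.3 -1. ] w0.000
a6 False t51.6 [0.544 0.012 0.064] F [-0.8 -0.5  1.7] w-0.000
a3 False t51.9 [0.549 0.011 0.056] F [-0.4  0.1 -0. ] w-0.000
a1 False t52.1 [0.552 0.01  0.051] F [-0.1 -0.1 -0.4] w0.000
a-1 False t52.4 [0.554 0.011 0.048] F [-10.2  -0.9  17.6] w-0.000
a-3 False t52.6 [0.554 0.011 0.047] F [-31.5  -3.5  54.7] w-0.000
tip panel z 17.590899910163426
[{-2: 254, 2: 15}, {-2: 161, 2: 43}]
 t53.2 [0.5   0.019 0.083] F [-0.1  0.5 -1. ] w-0.000
mallet 28.0 150.0 [276. 196.]
glue_bottle -36.0 -164.0 [435. 264.]
wax_tin -144.0 140.0 [263. 289.]
gouge -160.0 -123.0 [390. 327.]
```

View pics/z.png

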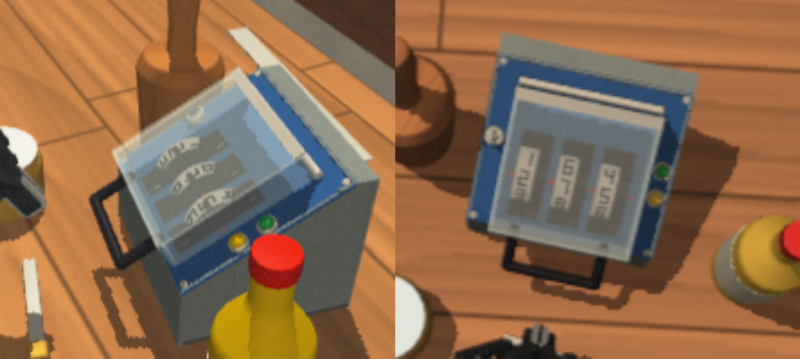

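The picture shows the cover shut, 2–7–5 at the marks through it, and the bystanders in place. The gouge tip is at side px ≈ (266,304), the same as at the start. Handing in.

```bash
python3 - <<'E'
from h import *
P=status.state()["ee_pos"]; env.move_straight(P+Z*.08,vel=.2); st(); sign_off()
E
```

```text
t54.1 [0.499 0.019 0.164] F [ 0.6  0.5 -0.3] w-0.000
the job is handed in; nothing more can be done
```

The timer now reads 275 with the cover fully shut, and I handed the job in at about 54 s of the 72 s allowed. I raised the cover to roughly 95°. One finger then clicked the wheels: hundreds 1→2, tens 1→7 (four clicks down) and units 8→5. Finally I swung the cover back and pressed it down onto its stop.

**Last checks**
- **Digits:** the unwrapped wrist view of the drums read 2, 7, 5, centred at the marks. The teeth measured within about 1.5° of square.
- **Cover:** its measured angle was about 0° after the hand withdrew, and the final picture shows it shut.
- **Bystanders:** the mallet, bottle and tin were within about 3 mm of their first reading. The network put the gouge about 20 mm off, but the gripper partly hid it, and its tip stayed at the same pixels in the side picture.
- **Gripper:** it was clear of everything at hand-in.

**What disagreed or failed**
- **Tool length:** the fingertips really end about 14.5 mm behind the reported tool point, where the description says 17 mm ahead. I used the measured value.
- **Opening:** because of that, two tries at lifting the cover missed the bar and a third slipped off it at about 8°.
- **Contacts:** a fingertip touched the cover with about 12 N while opening and again while hooking to close. The final press peaked near 63 N at the fingertips, because its force stop did not trigger. The wrist limit is 120 N.

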